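Slide a circuit-board carrier out over the riser's edge and hold it there

TASK

The underside of the circuit board's connector has to be reached from below: take hold of the aluminium carrier plate, which has a black handle, and slide the plate out over the front of the white riser, keeping it flat on the riser all the way, until its yellow front edge is level with the red pointer of the gauge and square with the riser. That far out it would tip over the edge, so finish while still holding it down, flat and still on the riser: do not let go. Leave the pointer and everything else on the bench where they are.

Things in the scene. Friction and masses are not known exactly. Their poses are not given: they have to be found in the camera images.
- handle (a point): centre of the carrier plate's upright black block handle, half-way up, 25 above the plate's upper face. Handle 24 along the plate (x) x 44 across (y) x 50 high. Axes are the plate's: x towards its yellow front edge, z up. The front edge lies 255 ahead of this point; the plate's rear edge 25 behind it; the plate is bare for 85 ahead of it
- front_edge (a point): middle of the plate's yellow-striped front edge, on its upper face; axes as the handle's
- plate: loose aluminium carrier plate, 280 (x) x 130 (y) x 8 thick, green circuit board on its front part (to 18 above the upper face), 0.35 to 0.55 kg; origin at the centre of its underside, x towards the front. Balances about 10 ahead of its middle: overhanging more than 130 it tips unless held. Starts flat on the riser, up to 9 degrees askew, overhanging 20 to 50
- riser: fixed white-topped bench riser (low shelf), 280 (x) x 240 (y) x 90 high; origin at the centre of its underside, on the bench; x points outward through its front edge, 140 from the origin; z up. On its +y side a dark gauge bar, 14 wide, runs 230 beyond the front edge, its top 8 below the riser's, carrying the red pointer
- mark (a point): tip of the red pointer (4 wide needle on a 22 x 24 x 26 red cursor block on the gauge bar), 160 to 195 beyond the riser's front edge, 118 to the +y side of the riser's centre line, at the height of the plate's upper face; axes as the riser's. A centred plate passes it 50 clear; the cursor slides if pushed and must not be
- solder_reel_c (a point): bystander: solder reel standing on its flange, 60 dia x 40 high; point at its centre
- tape_roll_c (a point): bystander: yellow tape roll lying flat, 68 dia x 20 high; point at its centre
- screwdriver_grip (a point): bystander: red-handled screwdriver lying on the bench, about 200 long; point on its handle
- spray_can_c (a point): bystander: blue and silver spray can standing, 64 dia x 190 high; point at its centre
- parts_jar_c (a point): bystander: low clear jar with a white lid, 72 dia x 58 high; point at its centre
- multimeter_c (a point): bystander: yellow multimeter lying flat, 150 x 85 x 45 high; point at its centre
- cap_cup_c (a point): bystander: orange plastic cup, 66 dia x 45 high; point at its centre
- cursor: the red cursor block that carries the pointer; origin at mid-height on the gauge bar's centre line, 25 to the +y side of the pointer's tip; axes as the riser's

How it is judged:
By the outcome, as a careful person would: the job done as asked, in the order asked, and still so for the second after the job is handed in, while the arm keeps its last pose, push and grip.
It also fails if it takes over 32 s, if anything falls off the work surface, if the arm or the gripper's body presses on something with over 40 N, if the wrist force passes 120 N, or if a joint passes its speed limit or range.

ROBOT

A 6-joint arm with a two-finger parallel gripper is mounted at the origin on the work surface. World frame = base frame: x ahead of the robot, y to its left, z up, the work surface at z = 0. Lengths are in m, angles in degrees, forces in N, time in s.
With the tool pointing down it reaches from about 0.35 to 0.875 m from the base axis. Payload 4.2 kg.
Tool frame: the origin (TCP) lies midway between the tips of the shut fingers; the grasp point (between the pads) lies 19 mm behind it; z points along the fingers, y is the line along which they close (so a half turn about z gives the same grasp; the last joint's range is limited). The gripper opens to 87 mm and grips with 3 to 60 N. Pads are 19 mm wide; open, the fingers measure 117 mm over their backs; the gripper's body (75 mm by 190 mm) begins 51 mm behind the grasp point.
Start: joints at [81.795, 22.042, 0.453, 0, -68.411, -14.817], TCP at [0.244, 0.575, 0.223] pointing down, gripper open.
Joint ranges: [-179.83, 179.83], [-69.29, 118.12], [-61.27, 80.66], [-181.25, 117.63], [-171.15, -9.14], [-177.46, 177.46]. Speed limits (degrees/s): [159.86, 159.86, 180, 180, 180, 180].

INTERFACE

Orientations are given as a 3x3 rotation matrix whose columns are the frame's x, y, z axes.
In Python, from station import r, cams gives the robot as it stands.
- The arm moves only by the tool play_rows, never from a script. Its argument "commands" is text: rows parted by semicolons, each of 6 numbers parted by spaces: the shift along the world's x, y, z normalised to -1 to 1, where 1 is 30 mm, then the turn, a rotation vector about the world's x, y, z normalised to -1 to 1, where 1 is 0.15 rad. A call has 1 to 20 rows; each row shifts and turns the commanded pose from where the row before left it; what a row does not reach is not made up. A row lasts 1/10 s, in which the tool goes at most 50 mm and 8.59 degrees, less where a joint would pass 70% of its speed; a pose out of reach is approached as far as the arm can. A call with a number of a shift or a turn outside -1 to 1 is refused whole. A call with a gripper value outside its range is refused whole. "grip" is the finger opening in mm, from 0 to 87, set as the call begins (left out, the last holds). The fingers move at their own pace and stop on an object; the grip force is fixed at half the most. Time passes only in rows, so rows that do not move let the fingers close. It gives the time, the measured TCP pose, the force, the opening and the grip force at its end, in the units of the state.
- r.sense(): the state, without advancing time (a new reading comes with each control period).
- cams.capture(name): name is "scene" or "top" or "wrist"; returns (picture, depth): 420x560x3 uint8, blue, green, red; 420x560 float32, m along the optical axis (not along the pixel's ray), 0 where there is no reading.
- cams.camera_info(name): a dict with "mtx" (3x3 intrinsics, pixels), "R" (3x3) and "t" (3): a world point X has camera coordinates R X + t. Camera axes: x right, y down, z forward; pixel columns grow to the right and rows downward; lengths in m; the calibration is good to about 2 mm. The wrist camera is an equidistant fisheye: a pixel r from the principal point sees the ray r / f radians off the axis. A picture is of the moment at which its call begins: read the wrist's pose just before it. camera_info takes no time and is no camera call; for the wrist camera it gives the pose at the moment of the call.
- r.finish_job(): hands the job in; it is judged then, once.
The state is a dict: "time_s": time; "joints": joint angles; "joint_velocities": joint speeds; "effort": joint torques, N m; "tcp_pos": TCP position; "ee_rot": TCP orientation; "wrist_force": force on the tool from outside, world axes, zero at the start; "moment": the same for the moment, N m; "gripper_width": opening from 0.0 (shut) to 1.0 (fully open); "gripper_force": force on a finger pad.
Only numpy, scipy, OpenCV 4.12 (cv2) and the standard library are available. Lean on these libraries where they do the work, as an engineer would, in place of code of your own. Each camera call takes 0.05 s, during which the arm holds its last target. There are 200 camera calls.

## Working session

There is one attempt and no reset: what is moved stays moved. The work goes in short steps, Python scripts to look and compute and a tool call to move; the robot and the scene stay as the last step left them, time stands still between calls to the robot, and variables do not carry over. Pictures are saved under pics/ and viewed, at most 10 in all, crops included, and the job is handed in when it is done.

Besides the shell and the picture viewer there is one more tool, called as name(argument=value, ...), one argument or row to a line, values as JSON. play_rows: Moves the arm, as the interface text tells. Scaled input: -1 to 1 covers 30 mm each way for a shift and 0.15 rad each way for a turn. Its arguments: {"type":"object","properties":{"commands":{"type":"string"},"grip":{"type":"number"}},"required":["commands"]}

```bash
mkdir -p pics; ls; cat > h.py <<'E'
import numpy as np, cv2
from station import r, cams
def cap(n):
    i=cams.camera_info(n); p,d=cams.capture(n); return p,d,i
def pts(d,i):
    v,u=np.indices(d.shape); K=i["mtx"]
    c=np.dstack([(u-K[0][2])/K[0][0]*d,(v-K[1][2])/K[1][1]*d,d])
    return (c-np.array(i["t"]))@np.array(i["R"])
def ray(uv,i,z):
    R=np.array(i["R"]);t=np.array(i["t"]);K=np.array(i["mtx"])
    c=-R.T@t; d=R.T@np.linalg.inv(K)@np.array([uv[0],uv[1],1.])
    return c+d*(z-c[2])/d[2]
E
python3 - <<'E'
from h import *
for n in("top","scene"):
    p,d,i=cap(n); cv2.imwrite(f"pics/{n}0.png",p); np.savez(f"{n}0.npz",p=p,d=d,R=i["R"],t=i["t"],mtx=i["mtx"])
    print(n,-np.array(i["R"]).T@np.array(i["t"]),i["mtx"])
print(r.sense()["ee_rot"])
E
```

```text
pics
top [ 0.34880621 -0.00134554  1.19577678] [[406.16436945   0.         282.28240192]
 [  0.         406.16436945 211.54446106]
 [  0.           0.           1.        ]]
scene [1.08471589 0.40217135 1.19055061] [[452.8189631    0.         275.50005841]
 [  0.         452.8189631  211.34469815]
 [  0.           0.           1.        ]]
[[ 9.20292111e-01 -3.91231365e-01 -6.69919075e-04]
 [-3.91231924e-01 -9.20290267e-01 -1.84553161e-03]
 [ 1.05509847e-04  1.96052191e-03 -9.99998073e-01]]
```

View pics/top0.png

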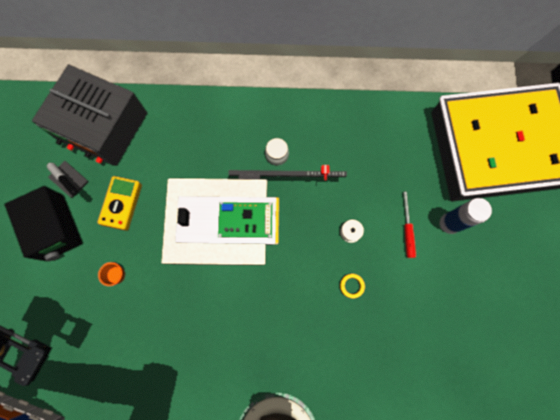

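View pics/scene0.png

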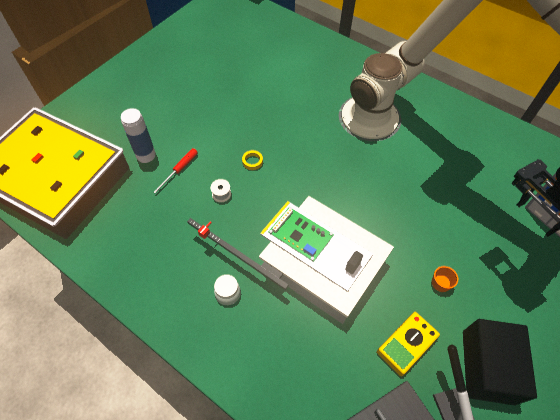

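Top view: riser at px (163–267, 179–265) with its front to the right (world -y). The handle is at (184,217), the yellow edge at x≈277, and the red pointer at about (325,172). The reel at (352,231) and the tape roll at (352,286) lie beyond the gauge.

```bash
python3 - <<'E'
from h import *
f=np.load("top0.npz"); p,d=f["p"],f["d"]; i={k:f[k] for k in("R","t","mtx")}
P=pts(d,i); z=P[...,2]; b,g,rr=[p[...,k].astype(int) for k in range(3)]
box=np.zeros(z.shape,bool); box[150:280,150:300]=1
print("riser z",np.median(z[255:262,180:260]),"plate z",np.median(z[230:238,195:210]))
def rect(m,n,zz):
    cs,_=cv2.findContours(m.astype(np.uint8),0,2); c=max(cs,key=cv2.contourArea)
    q=cv2.boxPoints(cv2.minAreaRect(c)); w=np.array([ray(x,i,zz)for x in q])
    print(n,m.sum(),"\n",w.round(4),"c",w.mean(0).round(4),"sides",np.linalg.norm(w[1]-w[0]),np.linalg.norm(w[2]-w[1]))
    return w
rect(box&(z>.075)&(z<.2)&~((np.indices(z.shape)[0]<178)),"riser+plate",.09)
hand=box&(z>.125)&(p.max(2)<90); hand[:,205:]=0
rect(hand,"handle",.148)
ye=box&(rr>150)&(g>120)&(b<110); ye[:,:265]=0
rect(ye,"yellow",.098)
red=(rr>150)&(g<80)&(b<80); red[:,:300]=0; red[:,345:]=0; red[190:]=0
rect(red,"red",.1)
v,u=np.nonzero(red); print(list(zip(u,v,z[v,u].round(3))))
E
python3 -c "
import cv2;p=cv2.imread('pics/top0.png')[150:290,150:360];cv2.imwrite('pics/c.png',cv2.resize(p,None,fx=3.8,fy=3.8,interpolation=2))"
```

```text
riser z 0.089449380185261 plate z 0.09756233384553262
riser+plate 9151 
 [[0.4457 0.3254 0.09  ]
 [0.6895 0.3455 0.09  ]
 [0.6953 0.0171 0.09  ]
 [0.4512 0.0122 0.09  ]] c [0.5704 0.175  0.09  ] sides 0.24464228032643337 0.328509679940661
handle 154 
 [[0.5867 0.2795 0.148 ]
 [0.5875 0.2531 0.148 ]
 [0.5444 0.2496 0.148 ]
 [0.5436 0.2758 0.148 ]] c [0.5655 0.2645 0.148 ] sides 0.02646688636671319 0.04319824646887767
yellow 132 
 [[0.6379 0.0222 0.098 ]
 [0.638  0.0166 0.098 ]
 [0.5114 0.0125 0.098 ]
 [0.5112 0.018  0.098 ]] c [0.5746 0.0173 0.098 ] sides 0.005586649148912857 0.12672523149982765
red 56 
 [[ 0.7321 -0.1025  0.1   ]
 [ 0.7328 -0.1252  0.1   ]
 [ 0.6943 -0.1253  0.1   ]
 [ 0.6936 -0.1028  0.1   ]] c [ 0.7132 -0.1139  0.1   ] sides 0.022714199013612105 0.03854176318444564
[(np.int64(321), np.int64(166), np.float64(0.005)), (np.int64(322), np.int64(166), np.float64(0.095)), (np.int64(323), np.int64(166), np.float64(0.099)), (np.int64(327), np.int64(166), np.float64(0.096)), (np.int64(328), np.int64(166), np.float64(0.102)), (np.int64(321), np.int64(167), np.float64(0.091))
[... 1836 characters left out ...]
25), np.int64(174), np.float64(0.102)), (np.int64(326), np.int64(174), np.float64(0.102)), (np.int64(324), np.int64(175), np.float64(0.079)), (np.int64(325), np.int64(175), np.float64(0.099)), (np.int64(326), np.int64(175), np.float64(0.096)), (np.int64(324), np.int64(176), np.float64(0.072)), (np.int64(325), np.int64(176), np.float64(0.099)), (np.int64(326), np.int64(176), np.float64(0.098)), (np.int64(324), np.int64(177), np.float64(0.003)), (np.int64(325), np.int64(177), np.float64(0.099)), (np.int64(326), np.int64(177), np.float64(0.098)), (np.int64(325), np.int64(178), np.float64(0.1)), (np.int64(326), np.int64(178), np.float64(0.102)), (np.int64(325), np.int64(179), np.float64(0.099))]
```

View pics/c.png

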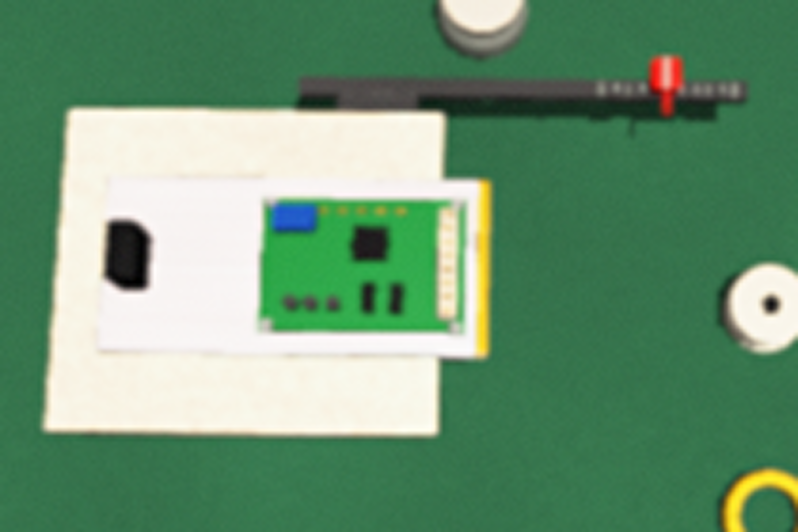

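The crop shows the riser's front edge running (444,110)→(438,434), i.e. full px (266.8,179)→(265.3,264). The plate is slightly askew, and the pointer tip is at about (325.5,179).

```bash
python3 - <<'E'
from h import *
f=np.load("top0.npz"); p=f["p"]; i={k:f[k] for k in("R","t","mtx")}
F=lambda x,y:((x+.5)/3.8+150-.5,(y+.5)/3.8+150-.5)
def W(n,x,y,z): w=ray(F(x,y),i,z); print(n,w.round(4)); return w
a=W("fr+",444,110,.09);b=W("fr-",438,434,.09);c=W("bk+",68,108,.09);e=W("bk-",45,432,.09)
for n,q in(("front",a-b),("back",c-e)): print(n,np.linalg.norm(q),np.degrees(np.arctan2(-q[1],q[0])))
for n,q in(("L",a-c),("R",b-e)): print(n,np.linalg.norm(q),np.degrees(np.arctan2(q[0],-q[1])))
pa=W("pl f+",491,181,.098);pb=W("pl f-",488,357,.098);pc=W("pl b+",108,178,.098);pd=W("pl b-",98,351,.098)
for n,q in(("front",pa-pb),("back",pc-pd)): print(n,np.linalg.norm(q),np.degrees(np.arctan2(-q[1],q[0])))
for n,q in(("L",pa-pc),("R",pb-pd)): print(n,np.linalg.norm(q),np.degrees(np.arctan2(q[0],-q[1])))
W("bar0",300,92,.082);W("bar1",745,92,.082)
W("tip",668,114,.098);W("tip",668,62,.1)
# scene: second view
f=np.load("scene0.npz"); p=f["p"]; i={k:f[k] for k in("R","t","mtx")}
c=p[170:320,180:400]; cv2.imwrite("pics/s.png",cv2.resize(c,None,fx=3.6,fy=3.6,interpolation=2))
E
```

```text
fr+ [0.6932 0.0513 0.09  ]
fr- [0.4518 0.0462 0.09  ]
bk+ [0.6861 0.3324 0.09  ]
bk- [0.4447 0.3265 0.09  ]
front 0.24149277496064017 -1.193874192007932
back 0.24147739951365946 -1.3922014305229746
L 0.281200753175083 1.4437772824098514
R 0.280364824574705 1.441084568805691
pl f+ [0.6373 0.0142 0.098 ]
pl f- [0.507  0.0122 0.098 ]
pl b+ [0.631  0.2956 0.098 ]
pl b- [0.5029 0.2917 0.098 ]
front 0.13031393487231266 -0.8803551472823246
back 0.12816554888863074 -1.754756799203383
L 0.28146331833180505 1.2913609049561472
R 0.2795002312823202 0.85077904367992
bar0 [0.7066 0.1609 0.082 ]
bar1 [ 0.7169 -0.1752  0.082 ]
tip [ 0.6928 -0.1155  0.098 ]
tip [ 0.7327 -0.115   0.1   ]
```

View pics/s.png

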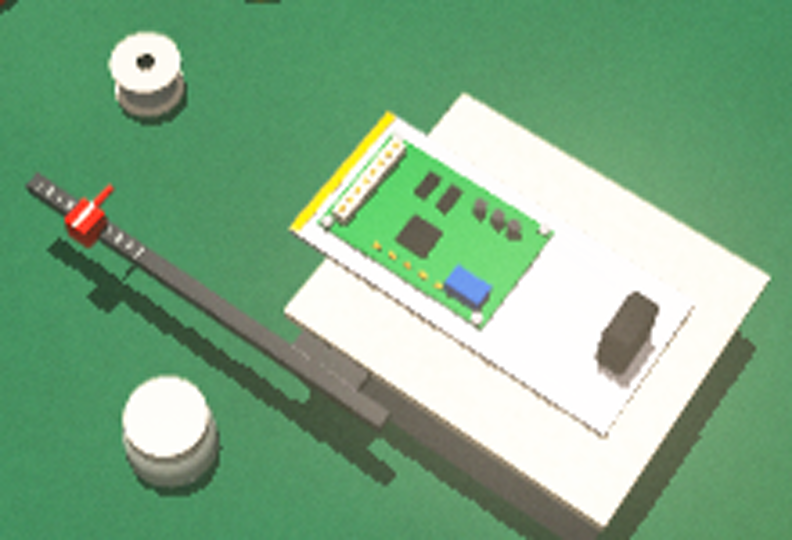

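Both views agree. The pointer is about 167 mm beyond the riser's front edge, the plate overhang is about 36 mm, and the skew is under 0.5°. I'll move above the handle and close the fingers along the plate's x.

play_rows(
  commands="0.4 -1 0 0 0 0.28;0.4 -1 0 0 0 0.28;0.4 -1 0 0 0 0.28;0.4 -1 0 0 0 0.28;1 -1 0 0 0 0.28;1 -1 0 0 0 0.28;1 -1 0 0 0 0.28;1 -1 0 0 0 0.28;1 -1 0 0 0 0.28;1 -1 0 0 0 0.28;1 -0.27 0 0 0 0;1 0 0 0 0 0;1 0 0 0 0 0;0.15 0 0 0 0 0;0 0 0 0 0 0;0 0 0 0 0 0",
  grip=87,
)

```text
time_s: 1.7
tcp_pos: [0.566, 0.267, 0.2221]
ee_rot: [[1.0, 0.018, -0.001], [0.018, -1.0, -0.001], [-0.001, 0.001, -1.0]]
wrist_force: [-0.5, 0.5, -0.4]
gripper_width: 0.998
gripper_force: 0.0
```

```bash
python3 - <<'E'
from h import *
s=r.sense(); print(s["time_s"],s["tcp_pos"],s["ee_rot"],s["wrist_force"])
p,d,i=cap("wrist"); cv2.imwrite("pics/w1.png",p); np.savez("w1.npz",p=p,d=d,R=i["R"],t=i["t"],mtx=i["mtx"])
print(i)
E
```

```text
1.7 [0.56600662 0.26699423 0.22213022] [[ 9.99829850e-01  1.84063562e-02 -1.21507595e-03]
 [ 1.84056615e-02 -9.99830433e-01 -5.80533256e-04]
 [-1.22555542e-03  5.58070202e-04 -9.99999093e-01]] [-0.46443694  0.51604472 -0.37734822]
{'mtx': array([[325.1922621 ,   0.        , 281.78960607],
       [  0.        , 325.1922621 , 212.14289164],
       [  0.        ,   0.        ,   1.        ]]), 'R': array([[ 1.96000414e-02, -9.99807742e-01, -5.62957512e-04],
       [-9.61175019e-01, -1.89976962e-02,  2.75284708e-01],
       [-2.75242477e-01, -4.85449097e-03, -9.61362581e-01]]), 't': array([0.25616395, 0.51564289, 0.54619586])}
```

View pics/w1.png

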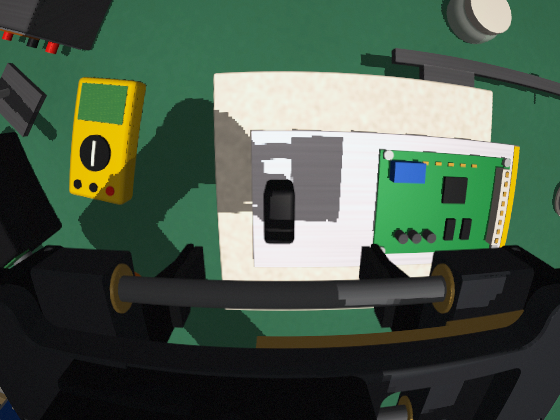

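Wrist view: the handle is at px x 264–297, y 180–243, between the finger tips. The plate's rear edge runs (251,130)→(255,266) and the yellow edge (517,146)→(507,250). I'll cast these to check.

```bash
cat >> h.py <<'E'
def wray(uv,i,z):
    K=i["mtx"];R=np.array(i["R"]);c=-R.T@np.array(i["t"])
    q=(np.array(uv)-K[:2,2])/K[0,0]; th=np.linalg.norm(q)
    d=R.T@np.r_[np.sin(th)*q/th,np.cos(th)]
    return c+d*(z-c[2])/d[2]
E
python3 - <<'E'
from h import *
f=np.load("w1.npz"); i={k:f[k] for k in("R","t","mtx")}
print("cam",-i["R"].T@i["t"])
for n,uv,z in(("rear+",(251,130),.098),("rear-",(255,266),.098),("f+",(517,146),.098),("f-",(507,250),.098),("hx0",(264,215),.123),("hx1",(297,215),.123),("htop far",(280,180),.148),("hbase near",(280,243),.148),("rf+",(492,90),.09),("rb+",(214,74),.09)):
    print(n,wray(uv,i,z).round(4))
p=f["p"]; m=(p.max(2)<70).astype(np.uint8); m[:172]=0;m[248:]=0;m[:,:258]=0;m[:,:][:,302:]=0
v,u=np.nonzero(m); print(u.min(),u.max(),v.min(),v.max())
for row in (190,200,210,220,230,238):
    uu=np.nonzero(m[row])[0]; print(row,wray((uu.min()-.5,row),i,.148).round(4),wray((uu.max()+.5,row),i,.148).round(4))
E
```

```text
cam [0.64093854 0.26856223 0.38328786]
rear+ [0.6331 0.2954 0.098 ]
rear- [0.5044 0.292  0.098 ]
f+ [0.6369 0.0199 0.098 ]
f- [0.5193 0.0084 0.098 ]
hx0 [0.5636 0.2821 0.123 ]
hx1 [0.5642 0.2545 0.123 ]
htop far [0.5981 0.2692 0.148 ]
hbase near [0.5486 0.2683 0.148 ]
rf+ [0.6916 0.054  0.09  ]
rb+ [0.6847 0.3304 0.09  ]
263 294 180 242
190 [0.5904 0.2812 0.148 ] [0.5908 0.259  0.148 ]
200 [0.5827 0.2819 0.148 ] [0.5832 0.2581 0.148 ]
210 [0.575  0.2812 0.148 ] [0.5754 0.2579 0.148 ]
220 [0.5671 0.2811 0.148 ] [0.5676 0.2584 0.148 ]
230 [0.5591 0.2803 0.148 ] [0.5595 0.2581 0.148 ]
238 [0.5525 0.2803 0.148 ] [0.553  0.2579 0.148 ]
```

play_rows(
  commands="0.08 0.07 -0.6 0 0 0;0 0 -0.8 0 0 0;0 0 -0.8 0 0 0;0 0 -0.8 0 0 0;0 0 -0.5 0 0 0;0 0 -0.4 0 0 0;0 0 0 0 0 0;0 0 0 0 0 0",
)

```text
time_s: 2.55
tcp_pos: [0.5694, 0.2696, 0.1064]
ee_rot: [[1.0, 0.019, 0.001], [0.019, -1.0, 0.0], [0.001, -0.0, -1.0]]
wrist_force: [0.2, 0.7, 0.1]
gripper_width: 0.999
gripper_force: 0.0
```

play_rows(
  commands="0 0 0 0 0 0;0 0 0 0 0 0;0 0 0 0 0 0;0 0 0 0 0 0;0 0 0 0 0 0;0 0 0 0 0 0;0 0 0 0 0 0;0 0 0 0 0 0;0 0 0 0 0 0;0 0 0 0 0 0",
  grip=0,
)

```text
time_s: 3.55
tcp_pos: [0.5693, 0.2693, 0.1055]
ee_rot: [[1.0, 0.018, 0.0], [0.018, -1.0, 0.0], [0.0, -0.0, -1.0]]
wrist_force: [-0.0, 0.4, -0.6]
gripper_width: 0.269
gripper_force: 30.0
```

play_rows(
  commands="0 0 -0.05 0 0 0;0 0 0 0 0 0;0 0 0 0 0 0",
)

```text
time_s: 3.85
tcp_pos: [0.5693, 0.2692, 0.1055]
ee_rot: [[1.0, 0.018, 0.001], [0.018, -1.0, 0.0], [0.001, -0.0, -1.0]]
wrist_force: [-2.5, 0.1, 5.5]
gripper_width: 0.276
gripper_force: 30.0
```

play_rows(
  commands="0.01 -0.1 -0.02 0 0 0;0.01 -0.2 0 0 0 0;0.01 -0.3 0 0 0 0;0.01 -0.3 0 0 0 0;0.01 -0.3 0 0 0 0;0.01 -0.3 0 0 0 0;0 0 0 0 0 0;0 0 0 0 0 0",
)

```text
time_s: 4.65
tcp_pos: [0.5724, 0.2244, 0.1055]
ee_rot: [[1.0, 0.019, 0.003], [0.019, -1.0, 0.001], [0.003, -0.001, -1.0]]
wrist_force: [0.3, -0.4, 6.1]
gripper_width: 0.273
gripper_force: 30.0
```

play_rows(
  commands="0 -0.2 -0.02 0 0 0;0 -0.3 0 0 0 0;0.01 -0.3 0 0 0 0;0 -0.3 0 0 0 0;0.01 -0.3 0 0 0 0;0 -0.3 0 0 0 0;0 -0.2 0 0 0 0;0 -0.1 0 0 0 0;0 0 0 0 0 0;0 0 0 0 0 0;0 0 0 0 0 0",
)

```text
time_s: 5.75
tcp_pos: [0.5738, 0.1655, 0.1055]
ee_rot: [[1.0, 0.019, 0.005], [0.019, -1.0, 0.002], [0.005, -0.002, -1.0]]
wrist_force: [1.0, 2.4, 7.7]
gripper_width: 0.272
gripper_force: 30.0
```

```bash
python3 - <<'E'
from h import *
for n in("top","scene"):
    p,d,i=cap(n); np.savez(f"{n}2.npz",p=p,d=d,R=i["R"],t=i["t"],mtx=i["mtx"])
    if n=="top": c=p[150:290,160:360]
    else: c=p[150:290,170:370]
    cv2.imwrite(f"pics/{n}2.png",cv2.resize(c,None,fx=4,fy=4,interpolation=2))
E
```

```text
(no output)
```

View pics/top2.png

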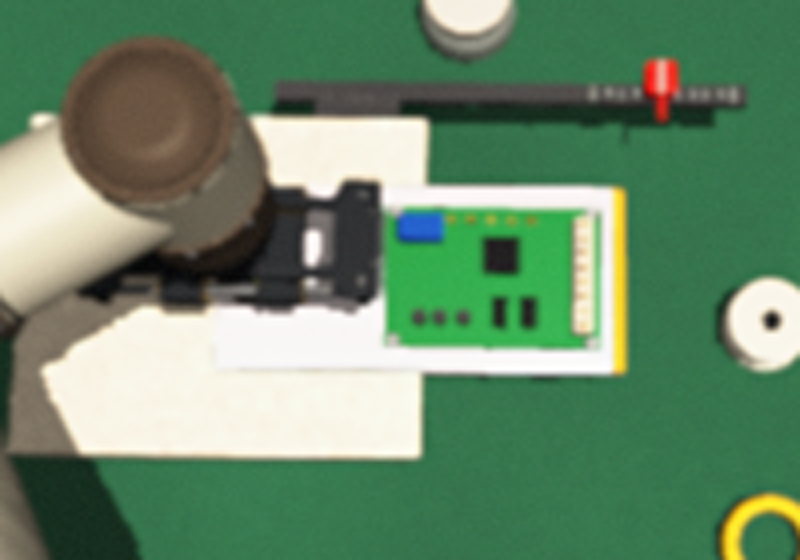

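View pics/scene2.png

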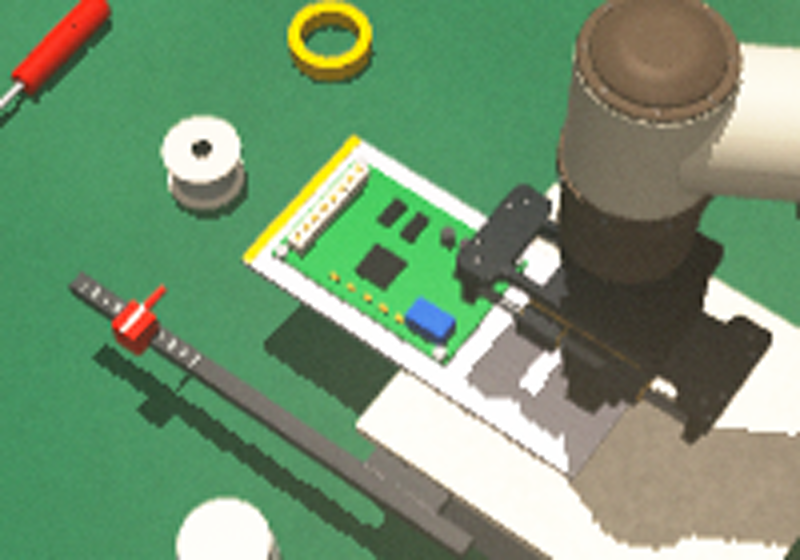

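Top crop: yellow edge (627,188)→(626,373), needle tip (662,120), riser front (430,118)→(422,457). The scene crop agrees: edge (357,137)→(245,262), tip (163,290), cursor not moved. I'll measure the remaining gap at sub-pixel level in both views.

```bash
cat > m.py <<'E'
from h import *
import sys
def edge(g,lo,hi):  # half-level crossing along profile, falling yellow->green in red channel
    g=g.astype(float); a=np.argmax(g[lo:hi])+lo; h=(g[a]+np.min(g[a:hi]))/2
    k=a+np.argmax(g[a:hi]<h); return k-1+(g[k-1]-h)/(g[k-1]-g[k])
def run(fn,yl):
    f=np.load(fn); p=f["p"]; i={k:f[k] for k in("R","t","mtx")}
    z=.098
    E=np.array([ray((edge(p[v,:,2],*yl),v),i,z) for v in range(201,241)])
    k=np.polyfit(E[:,0],E[:,1],1); res=E[:,1]-np.polyval(k,E[:,0])
    E=E[abs(res)<.0015]; k=np.polyfit(E[:,0],E[:,1],1)
    # needle: red-minus-green centroid per row
    w=np.clip(p[...,2].astype(float)-p[...,1]-20,0,None); N=[]
    for v in range(175,180):
        ww=w[v,315:336]; N.append(ray(((ww*np.arange(315,336)).sum()/ww.sum(),v),i,z))
    N=np.array(N); tip=N[-1]
    # riser front edge (brightness, blue channel)
    F=[]
    for v in list(range(182,194))+list(range(246,262)):
        b=p[v,255:280,0].astype(float); h=(b[:8].mean()+b[-6:].mean())/2; q=np.argmax(b<h); F.append(ray((255+q-1+(b[q-1]-h)/(b[q-1]-b[q]),v),i,.09))
    F=np.array(F); kf=np.polyfit(F[:,0],F[:,1],1)
    print("edge slope deg",np.degrees(np.arctan(k[0])),"riser",np.degrees(np.arctan(kf[0])),"edge res",abs(E[:,1]-np.polyval(k,E[:,0])).max())
    n=np.array([.0225,-.9997]); mid=np.array([.5735,np.polyval(k,.5735)])
    print("mid",mid.round(4),"needle",N.round(4).tolist(),"gap mm",(tip[:2]-mid)@n*1e3,"needle beyond riser",((tip[:2]-[.5725,np.polyval(kf,.5725)])@n*1e3).round(1))
run(sys.argv[1],eval(sys.argv[2]))
E
python3 m.py top2.npz "(308,322)"
python3 - <<'E'
from h import *
f=np.load("scene2.npz"); i={k:f[k] for k in("R","t","mtx")}
F=lambda x,y:((x+.5)/4+169.5,(y+.5)/4+149.5)
a,b,t=[ray(F(*q),i,.098) for q in((354,136),(243,261),(163,290))]
print(a.round(4),b.round(4),t.round(4)); m=(a+b)/2
print("gap",(t-m)[:2]@[.0225,-.9997],"slope",np.degrees(np.arctan2(*(b-a)[[1,0]])))
E
```

```text
edge slope deg 0.9899999767442842 riser 1.0300277396416622 edge res 0.00024290446921258757
mid [ 0.5735 -0.0907] needle [[0.7064, -0.1144, 0.098], [0.7034, -0.1143, 0.098], [0.7005, -0.1143, 0.098], [0.6975, -0.1144, 0.098], [0.6946, -0.1144, 0.098]] gap mm 26.379425885831537 needle beyond riser 166.4
[ 0.5146 -0.0915  0.098 ] [ 0.645  -0.0874  0.098 ] [ 0.6965 -0.1164  0.098 ]
gap 0.02956678791418777 slope 1.8101387976181875
```

play_rows(
  commands="0 -0.1 0 0 0 0;0.01 -0.2 0 0 0 0;0 -0.2 0 0 0 0;0.01 -0.2 0 0 0 0;0 -0.1 0 0 0 0;0 -0.06 0 0 0 0;0 0 0 0 0 0;0 0 0 0 0 0;0 0 0 0 0 0;0 0 0 0 0 0",
)

```text
time_s: 6.85
tcp_pos: [0.5745, 0.1401, 0.1055]
ee_rot: [[1.0, 0.019, 0.006], [0.019, -1.0, 0.003], [0.006, -0.002, -1.0]]
wrist_force: [-0.4, 3.2, 7.7]
gripper_width: 0.28
gripper_force: 30.0
```

```bash
python3 - <<'E'
from h import *
for n in("top","scene"):
    p,d,i=cap(n); np.savez(f"{n}3.npz",p=p,d=d,R=i["R"],t=i["t"],mtx=i["mtx"])
    c=p[165:255,255:345] if n=="top" else p[160:250,180:270]
    cv2.imwrite(f"pics/{n}3.png",cv2.resize(c,None,fx=6,fy=6,interpolation=2))
E
python3 m.py top3.npz "(314,332)"
```

```text
edge slope deg 0.8422218877125601 riser 1.0387672586273493 edge res 0.00031414871673422773
mid [ 0.5735 -0.1159] needle [[0.7064, -0.1143, 0.098], [0.7034, -0.1143, 0.098], [0.7005, -0.1143, 0.098], [0.6975, -0.1144, 0.098], [0.6946, -0.1144, 0.098]] gap mm 1.2483493011561628 needle beyond riser 166.5
```

View pics/scene3.png

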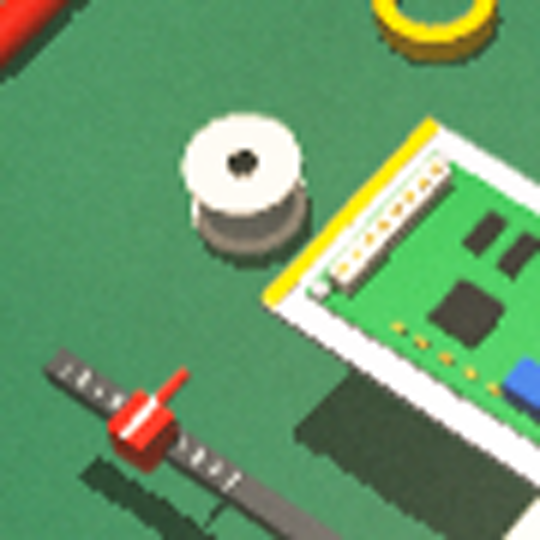

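Scene crop: yellow edge (430,118)→(262,298), needle tip (185,372), so the needle is about 1 raw pixel further out than the edge's line. The riser angle controls what's left, so I'll fit its edges in both of the first views, and the yellow edge in this scene view.

```bash
cat > q.py <<'E'
from h import *
def cross(p,a,b,ch,half=4,n=41,skip=.1):
    """subpixel edge points along segment a-b in channel ch: steepest gradient on normals"""
    a,b=np.array(a,float),np.array(b,float); t=(b-a)/np.linalg.norm(b-a); nn=np.array([-t[1],t[0]])
    s=np.linspace(-half,half,8*half+1); out=[]
    for l in np.linspace(skip,1-skip,n):
        q=a+(b-a)*l+s[:,None]*nn
        g=cv2.remap(cv2.GaussianBlur(ch,(0,0),.7),q[:,0].astype(np.float32)[None],q[:,1].astype(np.float32)[None],1)[0]
        d=np.abs(np.diff(g)); k=np.argmax(d); w=d[max(0,k-6):k+7]; o=(s[max(0,k-6):k+7][:len(w)]*w).sum()/w.sum()+.125
        out.append(a+(b-a)*l+nn*o)
    return np.array(out)
def line(p,i,a,b,c,z,half=3):
    ch=p[...,c].astype(np.float32) if isinstance(c,int) else c
    W=np.array([ray(q,i,z) for q in cross(p,a,b,ch,half)])[:,:2]
    for _ in range(3):
        m=W.mean(0); v=np.linalg.svd(W-m)[2][0]; r_=(W-m)@[-v[1],v[0]]; W=W[abs(r_)<max(2*r_.std(),.0003)]
    return m,v,r_.std()
def ang(v): v=v*np.sign(v[np.argmax(abs(v))]); return np.degrees(np.arctan2(v[1],v[0])) if abs(v[0])>abs(v[1]) else np.degrees(np.arctan2(-v[0],v[1]))
def ld(fn): f=np.load(fn); return f["p"],{k:f[k] for k in("R","t","mtx")}
T=lambda x,y:((x+.5)/3.8+149.5,(y+.5)/3.8+149.5)
S=lambda x,y:((x+.5)/3.6+179.5,(y+.5)/3.6+169.5)
S3=lambda x,y:((x+.5)/6+179.5,(y+.5)/6+159.5)
p,i=ld("top0.npz")
for n,a,b in(("+side",(68,108),(300,110)),("-side",(45,432),(438,434)),("back",(68,108),(45,432)),("front-",(439,365),(438,434)),):
    m,v,s=line(p,i,T(*a),T(*b),0,.09); print("top riser",n,ang(v),s)
p,i=ld("scene0.npz")
for n,a,b in(("-side",(463,95),(769,278)),("back",(769,278),(603,530)),("+side",(285,310),(603,530)),("front+",(285,310),(322,265))):
    m,v,s=line(p,i,S(*a),S(*b),0,.09); print("scene riser",n,ang(v),s)
p,i=ld("scene3.npz")
dif=p[...,2].astype(np.float32)
m,v,s=line(p,i,S3(430,118),S3(262,298),dif,.098,2); print("scene yellow",ang(v),s,m)
w=np.clip(p[...,2].astype(float)-p[...,1]-25,0,None)
# needle tip region
x0,y0=S3(160,395); tips=[]
for row in range(221,228):
    c=np.arange(200,214); ww=w[row,200:214]
    if ww.sum()>30: tips.append((row,round(float((ww*c).sum()/ww.sum()),2),int(ww.sum())))
print(tips)
u=S3(178,380); N=ray(u,i,.098)[:2]; 
for a in (1.0,1.2,1.4): n=np.array([np.sin(np.radians(a)),-np.cos(np.radians(a))]); mid=m+v*((.5735-m[0])/v[0]); print(a,"gap",(N-mid)@n*1e3, mid,N)
E
python3 q.py
```

```text
top riser +side 1.3681635252799376 0.0002968142267758119
top riser -side 1.3026260501162479 0.0002845574169664509
top riser back 1.0806822972248715 0.0004680802245521027
top riser front- 2.136217984673366 0.00027086013751346946
scene riser -side 1.100946393015389 0.00013487499299165393
scene riser back 1.1319602362315717 0.00012749353110180734
scene riser +side 0.9580904648806052 0.00019363041902835146
scene riser front+ 0.6588559388238682 0.00015770591994370846
scene yellow 0.7507281167462194 0.00013983171702294336 [ 0.58125246 -0.11782969]
[(221, 210.0, 43), (222, 209.72, 284), (223, 208.91, 335), (224, 208.05, 379), (225, 205.9, 530), (226, 204.11, 771), (227, 202.89, 670)]
1.0 gap 1.4440506159257864 [ 0.5735     -0.11793127] [ 0.70032908 -0.11716173]
1.2 gap 1.886737393671094 [ 0.5735     -0.11793127] [ 0.70032908 -0.11716173]
1.4 gap 2.329401182116678 [ 0.5735     -0.11793127] [ 0.70032908 -0.11716173]
```

Riser heading is about 1.13°, the plate's about 0.8°, and about 1.2 mm of gap remains. I'll make a small correction.

play_rows(
  commands="0 -0.04 0 0 0 0.04;0 0 0 0 0 0;0 0 0 0 0 0;0 0 0 0 0 0;0 0 0 0 0 0",
)

```text
time_s: 7.45
tcp_pos: [0.5742, 0.1393, 0.1055]
ee_rot: [[1.0, 0.025, 0.006], [0.025, -1.0, 0.003], [0.006, -0.003, -1.0]]
wrist_force: [-0.6, 5.4, 7.9]
gripper_width: 0.277
gripper_force: 30.0
```

```bash
python3 - <<'E'
from h import *
for n in("top","scene"):
    p,d,i=cap(n); np.savez(f"{n}3.npz",p=p,d=d,R=i["R"],t=i["t"],mtx=i["mtx"])
    P=pts(d,i)
    if n=="top":
        z=P[198:204,275:315,2]; print("plate z by column",[np.median(z[:,k:k+10]).round(4) for k in range(0,40,10)])
s=r.sense(); print(s["tcp_pos"],s["wrist_force"],s["moment"])
E
python3 m.py top3.npz "(314,332)"; python3 q.py | tail -5
```

```text
plate z by column [np.float64(0.0995), np.float64(0.0991), np.float64(0.0989), np.float64(0.099)]
[0.57430671 0.13927614 0.10552068] [-0.38310331  5.32688162  8.4775688 ] [ 1.18131237  0.68678809 -0.27497439]
edge slope deg 1.3796067906236509 riser 1.034666080613117 edge res 0.000435504952432067
mid [ 0.5735 -0.1168] needle [[0.7064, -0.1144, 0.098], [0.7034, -0.1143, 0.098], [0.7005, -0.1142, 0.098], [0.6975, -0.1144, 0.098], [0.6946, -0.1144, 0.098]] gap mm 0.29141309649665753 needle beyond riser 166.5
scene yellow 1.1633130430207028 0.00018761381019254136 [ 0.57948747 -0.11854825]
[(221, 210.0, 42), (222, 209.7, 284), (223, 208.9, 339), (224, 208.04, 381), (225, 205.91, 529), (226, 204.14, 773), (227, 202.9, 664)]
1.0 gap 0.705599577701885 [ 0.5735     -0.11866984] [ 0.70032908 -0.11716173]
1.2 gap 1.148335847830933 [ 0.5735     -0.11866984] [ 0.70032908 -0.11716173]
1.4 gap 1.591058125850068 [ 0.5735     -0.11866984] [ 0.70032908 -0.11716173]
```

The edge is within about 0.5 mm of the pointer and square to about 0.2°. It is flat, and held down with about 8 N.

```bash
python3 -c "
from station import r
print(r.finish_job())"
```

```text
the job is handed in; nothing more can be done
None
```

The job is handed in: the plate is slid out flat, its yellow front edge measured about 0.5 mm from level with the red pointer and square with the riser to about 0.2°, and the arm is still gripping the handle and pressing down with about 8 N.

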